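# Load the bangle inspection carousel and hang the basket back in the bath

### The arm

A 6-joint arm with a two-finger parallel gripper is mounted at the origin on the work surface. World frame = base frame: x ahead of the robot, y to its left, z up, the work surface at z = 0. Lengths are in m, angles in rad, forces in N, time in s.
With the tool pointing down it reaches from about 0.35 to 0.85 m from the base axis. Payload 8.1 kg.
Tool frame: the origin (TCP) lies midway between the tips of the shut fingers; the grasp point (between the pads) lies 19 mm behind it (robot.grip_point_offset is the distance from the TCP to the grasp point, in m); z points along the fingers, y is the line along which they close (so a half turn about z gives the same grasp; the last joint's range is limited). The gripper opens to 93 mm and grips with 3 to 60 N. Pads are 15 mm wide; open, the fingers measure 128 mm over their backs; the gripper's body (75 mm by 188 mm) begins 65 mm behind the grasp point.
Start: joints at [-1.209, 0.13, 1.488, -0, 1.523, -0.085], TCP at [0.259, -0.541, 0.219] pointing down, gripper open.
Joint ranges: [-2.96, 2.96], [-0.89, 2.26], [0.02, 2.5], [-1.34, 4.48], [0, 2.73], [-2.66, 2.66]. Speed limits (rad/s): [2.39, 2.39, 2.79, 3.14, 3.14, 3.14].

### API

Orientations are given as a rotation vector (axis times angle).
In Python, from plant import robot, read_camera, job gives the robot as it stands.
- The arm moves only by the shell command python3 -m inch 'ROWS' [FORCE]. ROWS is JSON, one flat list of numbers, 5 for each row, row after row: the shift along the world's x, y, z in mm, then the turn about the world's z in degrees, then the opening in per cent of the stroke, from 0 (shut) to 100 (fully open). In form: [dx, dy, dz, yaw, hand, dx, dy, dz, yaw, hand, ...]. A call has 1 to 10 rows; each row is the pose to reach, as a shift and turn from the pose commanded when the call began; what a row does not reach only later rows make up. A row lasts 1/12 s, in which the tool goes at most 41.7 mm and 7.16 degrees, less where a joint would pass 70% of its speed; a pose out of reach is approached as far as the arm can. A call with a gripper value outside its range is refused whole. The fingers move at their own pace and stop on an object; FORCE is the grip in N (left out, the last holds). Time passes only in rows, so rows that repeat a pose let the fingers close. It gives the time, the measured TCP pose, the force, the opening and the grip force at its end, in the units of the state.
- robot.read_state(): the state, without advancing time (a new reading comes with each control period).
- read_camera(name): name is "side" or "top" or "wrist"; returns a dict with "image" (400x640x3 uint8, blue, green, red), "K" (3x3 intrinsics, pixels), "D" ([k1, k2, p1, p2, k3] as OpenCV has them; the pictures are not rectified), "extrinsics" (4x4, takes a point from world to camera coordinates); the wrist camera has in their place "mount" (4x4, takes a point from camera to tool coordinates, whose origin is the TCP and whose axes are the flange's). Camera axes: x right, y down, z forward; pixel columns grow to the right and rows downward; lengths in m; the calibration is good to about 2 mm. A picture is of the moment at which its call begins: read the wrist's pose just before it. There is no depth.
- job.close_job(): hands the job in; it is judged then, once.
The state is a dict: "t": time; "q": joint angles; "dq": joint speeds; "joint_torque": joint torques, N m; "tool_pos": TCP position; "orientation": TCP orientation; "force": force on the tool from outside, world axes, zero at the start; "wrist_torque": the same for the moment, N m; "opening": finger opening in m; "gripper_force": force on a finger pad.
Only numpy, scipy, OpenCV 4.12 (cv2) and the standard library are available. Lean on these libraries where they do the work, as an engineer would, in place of code of your own. Each camera call takes 0.05 s, during which the arm holds its last target. There are 200 camera calls.

### The job

Load all the copper bangles onto the inspection carousel: seat one flat on the empty blue spigot at the red loading mark, turn the wheel by its black knob one click clockwise (seen from above), seat the next on the spigot now at the mark, and so on, until all sit on neighbouring spigots and the last has been clicked on too. Load only at the mark. Also hang the empty wire basket, in which they were cleaned, back inside the ultrasonic bath, upright, its bent lip over the rim, and leave the dapping block, the punches and the rubber mould where they are.

Things in the scene. Friction and masses are not known exactly. Their poses are not given: they have to be found in the camera images.
- carousel: Hand-indexed inspection carousel, fixed: green base, aluminium wheel of 260 mm diameter on a vertical axle through this origin (on the bench); wheel's top face 55 mm up. Six blue spigots 60 degrees apart on a circle of 94 mm radius. Red loading mark on this body's -x side, 142 to 172 mm from the axle, 26 mm wide, its top 5 mm below the wheel's top face.
- mark (a point): Fixed point at the loading mark, 94 mm from the axle, 62 mm above the bench: where a bangle's centre lies when seated on the spigot that stands at the mark. Does not turn with the wheel.
- wheel (a joint): Turn of the wheel, rad, growing clockwise seen from above (as its red arrow points), 0 at the start, no end stops. It clicks every 1.047 rad (60 degrees), with a spigot at the mark each time. The click's spring resists with up to 0.12 N m (at 15 degrees), nil at 30 degrees; past that the wheel falls into the next click by itself. It settles within 0.02 rad.
- knob (a point): Centre of the black hexagonal knob on the axle, 98 mm above the bench, turning with the wheel; 40 mm across the flats, 32 mm high, on a stem of 24 mm diameter. The flats face along this point's x axis and at 60 and 120 degrees to it, so that it can be gripped from above alike at every click.
- spigot0 (a point): Spigot at the mark at the start, turning with the wheel: place of a seated bangle's centre, on the spigot's axis, 7 mm above the wheel's top face. All six are alike: 47.6 mm diameter, 12 mm high, the upper 6 mm tapering to 36 mm. They fill a bangle's inside, so hold a bangle by its outside.
- spigot1 (a point): The like point on the spigot that comes to the loading mark after 1 click.
- spigot2 (a point): The like point on the spigot that comes to the loading mark after 2 clicks.
- spigot3 (a point): The like point on the spigot that comes to the loading mark after 3 clicks.
- spigot4 (a point): The like point on the spigot that comes to the loading mark after 4 clicks.
- spigot5 (a point): The like point on the spigot that comes to the loading mark after 5 clicks.
- after1 (a point): Fixed point: the place of a seated bangle's centre 1 click past the loading mark. Does not turn with the wheel.
- after2 (a point): Fixed point: the place of a seated bangle's centre 2 clicks past the loading mark. Does not turn with the wheel.
- after3 (a point): Fixed point: the place of a seated bangle's centre 3 clicks past the loading mark. Does not turn with the wheel.
- after4 (a point): Fixed point: the place of a seated bangle's centre 4 clicks past the loading mark. Does not turn with the wheel.
- bangle1_c (a point): Cast copper bangle, a plain round ring lying flat (both faces alike): outside diameter 64 mm, inside 52 mm, 14 mm high, about 130 g. The point is its centre, half-way up. Three or four alike are there.
- bangle2_c (a point): Another such bangle (may be absent), its centre.
- bangle3_c (a point): Another such bangle (may be absent), its centre.
- bangle4_c (a point): Another such bangle (may be absent), its centre.
- bath: Small drained ultrasonic bath in a blue housing, an open tank, fixed: 130 mm (its x) by 180 mm (its y) outside the rim, rim 130 mm above the bench, wall at the rim 5 mm thick; the empty tank is 120 by 170 mm inside and 81 mm deep. The housing stands 3 mm outside the walls up to 98 mm. Origin under its centre on the bench; control panel on its -x side.
- basket_grip (a point): Middle of the black grip on the rigid bail of the wire basket: 12 mm wide, 46 mm long (along its y), 12 mm high, 95 mm above the basket's bottom, 4 mm to the lip's side of the middle. Basket 56 mm (x) by 76 mm (y) by 50 mm high, 160 g, standing upright, z up. Its bent lip is on the -x side and fits over any side of the bath's rim.
- basket_lip (a point): Middle of the underside of the basket's bent lip, 62 mm above its bottom, 29.5 mm to -x of the grip's middle and 33 mm below it; axes as for the grip. The lip is 36 mm wide along y. It makes a slot 11 mm wide, centred here, between strap (+x) and bent-down flange (-x); the flange reaches 14 mm below this point. Hung, the underside rests on the rim.
- dapping_block: Steel dapping cube, 60 mm, 1.6 kg; leave it alone. Origin under its centre.
- punches: Dark wooden stand, 45 by 110 by 30 mm, with three upright brass dapping punches, 105 mm high in all; leave it alone. Origin under its centre.
- mould: Orange vulcanized rubber mould block, 72 by 48 by 28 mm; leave it alone. Origin under its centre.
Mind the look-alikes: they are no part of the job. What is shaped like the part that bears basket_grip but green is not meant.

How it is judged:
By the outcome, as a careful person would: the job done as asked, in the order asked, and still so for the second after the job is handed in, with the robot touching nothing.
Of bangle1, bangle2, bangle3, bangle4 only 3 to 4 are there at a start; the rules pass over those that are not, and their reading is None.
At some moment in a run one of bangle1, bangle2, bangle3, bangle4, basket may be knocked a few centimetres aside while the robot is not near it.
It also fails if it takes over 210 s, if anything falls off the work surface, if the arm or the gripper's body presses on something with over 40 N, if the wrist force passes 120 N, or if a joint passes its speed limit or range.

## Working session

There is one attempt and no reset: what is moved stays moved. The work goes in short steps, Python scripts to look and compute and a shell command to move; the robot and the scene stay as the last step left them, time stands still between calls to the robot, and variables do not carry over. Pictures are saved under pics/ and viewed, at most 14 in all, crops included, and the job is handed in when it is done.

```bash
ls; mkdir -p pics; cat > h.py <<'E'
import numpy as np, cv2
from plant import robot, read_camera, job
from scipy.spatial.transform import Rotation as R
def cam(name,save=None):
    s=robot.read_state(); c=read_camera(name)
    if 'mount' in c:
        T=np.eye(4);T[:3,:3]=R.from_rotvec(s['orientation']).as_matrix();T[:3,3]=s['tool_pos']
        c['extrinsics']=np.linalg.inv(T@np.array(c['mount']))
    if save: cv2.imwrite(f'pics/{save}.png',c['image'])
    return c
def ray(c,uv,z):
    E=np.array(c['extrinsics']);K=np.array(c['K']);D=np.array(c['D'])
    p=cv2.undistortPoints(np.array(uv,float).reshape(-1,1,2),K,D).reshape(-1,2)
    d=np.c_[p,np.ones(len(p))]@E[:3,:3]; o=-E[:3,:3].T@E[:3,3]
    return o+d*((z-o[2])/d[:,2])[:,None]
def proj(c,P):
    E=np.array(c['extrinsics'])
    return cv2.projectPoints(np.array(P,float).reshape(-1,1,3),cv2.Rodrigues(E[:3,:3])[0],E[:3,3],np.array(c['K']),np.array(c['D']))[0].reshape(-1,2)
E
python3 - <<'E'
from h import *
import pickle
for n in('top','side'):
    c=cam(n,n+'0'); pickle.dump(c,open(n+'0.pkl','wb'));print(n,c['K'],c['extrinsics'])
s=robot.read_state();print(s['tool_pos'],s['orientation'],s['opening'])
E
```

```text
pics
top [[488.29171014   0.         320.02419941]
 [  0.         488.29171014 200.3574787 ]
 [  0.           0.           1.        ]] [[-0.01216055 -0.99962576  0.02450446  0.01093612]
 [-0.99260581  0.00910802 -0.12104029  0.54265907]
 [ 0.12077181 -0.02579519 -0.99234509  1.22228688]
 [ 0.          0.          0.          1.        ]]
side [[429.85977178   0.         320.75672489]
 [  0.         429.85977178 199.87466661]
 [  0.           0.           1.        ]] [[-0.99234159 -0.12104292  0.02463306  0.53194159]
 [-0.08193796  0.49580505 -0.86455973  0.10339189]
 [ 0.09243564 -0.85995695 -0.50192598  1.37202091]
 [ 0.          0.          0.          1.        ]]
[ 0.25906309 -0.5406192   0.21768151] [-3.06190972e+00 -6.95540079e-01  3.69472066e-04] 0.09330222477473393
```

View pics/top0.png

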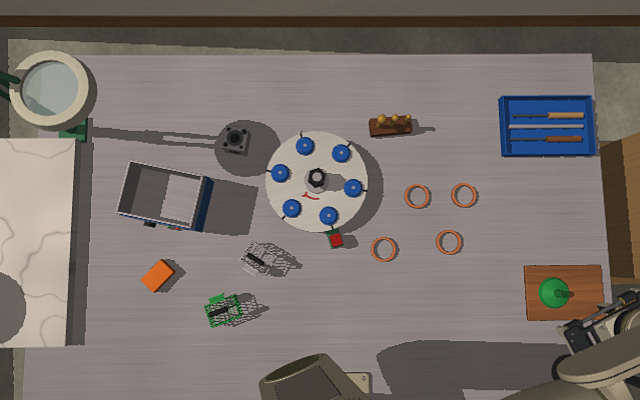

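View pics/side0.png

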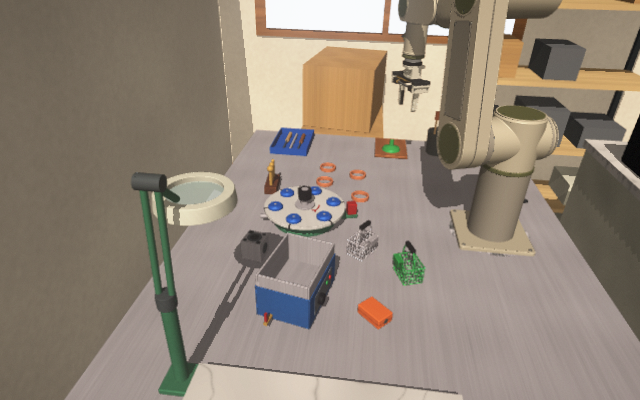

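Top view: carousel axle at (317,178), red mark at (336,241), and four bangles at (417,196), (464,195), (384,249) and (449,242). The bath is at (165,196). There are two baskets: grey wire at (258,259) and green at (222,311). The grey one fits, since green is explicitly not meant. I'll confirm that in an enlarged crop.

```bash
python3 - <<'E'
import cv2
i=cv2.imread('pics/top0.png')
a=cv2.resize(i[120:340,100:300],None,fx=2.7,fy=2.7,interpolation=cv2.INTER_CUBIC)  # bath, baskets
cv2.imwrite('pics/c1.png',a)
b=cv2.resize(i[120:270,255:485],None,fx=3.4,fy=3.4,interpolation=cv2.INTER_CUBIC)
cv2.imwrite('pics/c2.png',b)
from h import *
import pickle
c=pickle.load(open('top0.pkl','rb'))
hsv=cv2.cvtColor(i,cv2.COLOR_BGR2HSV)
m=((hsv[...,0]<14)&(hsv[...,1]>110)).astype('uint8'); m[:,:360]=0;m[:180]=0;m[260:]=0;m[:,482:]=0
n,l,st,ce=cv2.connectedComponentsWithStats(m)
for k in range(1,n):
    if st[k,4]>60:
        pts=np.argwhere(l==k)[:,::-1].astype('float32');(u,v),r=cv2.minEnclosingCircle(pts);print('bangle',u,v,r,ray(c,[(st[k,0]+st[k,2]/2-.5,st[k,1]+st[k,3]/2-.5)],0.01)[0].round(4))
# blue spigots
m=((hsv[...,0]>100)&(hsv[...,0]<125)&(hsv[...,1]>150)).astype('uint8');m[:,:260]=0;m[:,380:]=0
n,l,st,ce=cv2.connectedComponentsWithStats(m);P=[]
for k in range(1,n):
    if st[k,4]>60:P.append(ray(c,[(st[k,0]+st[k,2]/2-.5,st[k,1]+st[k,3]/2-.5)],0.062)[0]);print('sp',P[-1].round(4))
P=np.array(P);C=P.mean(0);print('C',C,[(np.hypot(*(p-C)[:2]).round(4),np.degrees(np.arctan2(*(p-C)[1::-1])).round(1)) for p in P])
print('mark',ray(c,[(336,241)],0.05),'basketgrip',ray(c,[(257,259)],0.095))
E
```

```text
bangle 463.25 195.0 12.412291526794434 [ 0.5576 -0.3729  0.01  ]
bangle 416.4076843261719 195.734619140625 12.179128646850586 [ 0.5561 -0.2497  0.01  ]
bangle 448.2945251464844 241.43150329589844 12.560050010681152 [ 0.4345 -0.3277  0.01  ]
bangle 382.7937927246094 248.93934631347656 12.379013061523438 [ 0.4195 -0.1574  0.01  ]
sp [0.6801 0.0437 0.062 ]
sp [ 0.6613 -0.0477  0.062 ]
sp [0.6109 0.1085 0.062 ]
sp [ 0.5711 -0.0764  0.062 ]
sp [0.5218 0.0775 0.062 ]
sp [ 0.5009 -0.0136  0.062 ]
C [0.59101964 0.01533742 0.062     ] [(np.float64(0.0935), np.float64(17.7)), (np.float64(0.0944), np.float64(-41.9)), (np.float64(0.0953), np.float64(77.9)), (np.float64(0.0939), np.float64(-102.2)), (np.float64(0.093), np.float64(138.1)), (np.float64(0.0947), np.float64(-162.2))]
mark [[ 0.43747145 -0.03329165  0.05      ]] basketgrip [[0.3948735  0.15969289 0.095     ]]
```

View pics/c1.png

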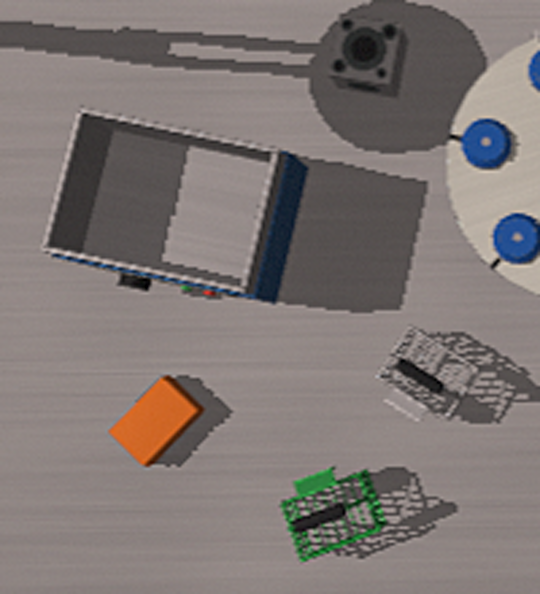

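View pics/c2.png

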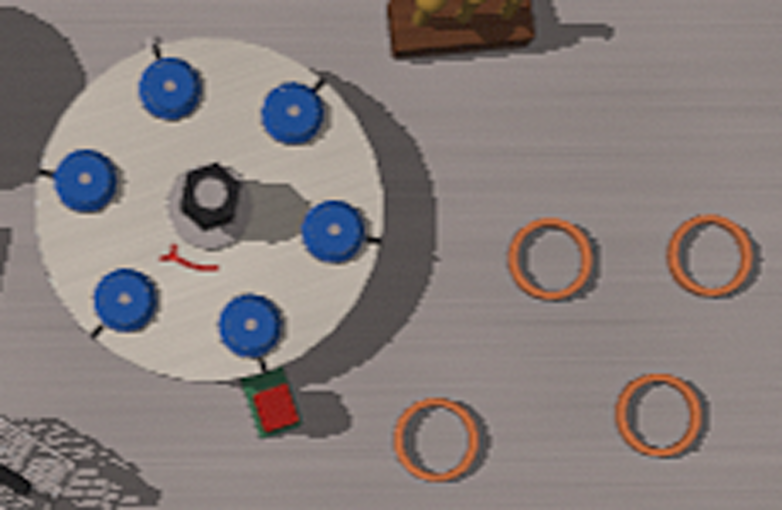

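The crops show a bare grey wire basket at (255,260), its white lip at (249,271) facing near-left. The green one at (222,311) is the decoy. Four bangles are confirmed. I'll go over the bangles and look with the wrist camera.

```bash
python3 -m inch '[40,30,30,7,70,70,60,60,14,70,100,90,90,21,70,130,120,110,28,70,160,150,130,35,70,185,180,130,42,70,205,210,130,49,70,220,240,130,56,70,231,271,130,63,70,231,271,130,70,70]' 20; python3 -m inch '[0,0,0,7,70,0,0,0,12.3,70,0,0,0,12.3,70,0,0,0,12.3,70]'
python3 - <<'E'
from h import *
c=cam('wrist','w1');s=robot.read_state();print(s['t'],s['tool_pos'],s['orientation'],np.round(s['q'],2))
i=c['image'];hsv=cv2.cvtColor(i,cv2.COLOR_BGR2HSV)
m=((hsv[...,0]<14)&(hsv[...,1]>110)).astype('uint8')
n,l,st,ce=cv2.connectedComponentsWithStats(m)
for k in range(1,n):
    if st[k,4]>150:print(st[k],ray(c,[(st[k,0]+st[k,2]/2-.5,st[k,1]+st[k,3]/2-.5)],0.01)[0].round(4))
print('expected',proj(c,[[.4195,-.1574,.01],[.4345,-.3277,.01],[.5561,-.2497,.01],[.5576,-.3729,.01],[.591,.0153,.098]]))
E
```

```text
t: 0.93
tool_pos: [0.4922, -0.2658, 0.3488]
orientation: [-2.099, -2.337, -0.003]
force: [-0.7, 0.6, -0.3]
opening: 0.0653
gripper_force: 0.0
t: 1.27
tool_pos: [0.4902, -0.2699, 0.3482]
orientation: [-1.852, -2.537, 0.0]
force: [0.5, -0.7, 0.2]
opening: 0.0651
gripper_force: 0.0
1.3167 [ 0.49008166 -0.27016924  0.34827214] [-1.85322442e+00 -2.53594274e+00  2.60964861e-05] [-0.6   0.01  1.39  0.    1.75 -0.9 ]
[325   0  21  21 356] [ 0.4419 -0.0268  0.01  ]
[278  67  38  40 403] [ 0.4163 -0.1529  0.01  ]
[ 441  129   50   65 1332] [ 0.7462 -0.1788  0.01  ]
[338 146  34  35 353] [ 0.5541 -0.2447  0.01  ]
[262 167  35  34 348] [ 0.4331 -0.3238  0.01  ]
[318 208  32  32 344] [ 0.5558 -0.3685  0.01  ]
[ 153  243   72   41 1480] [ 0.3004 -0.5422  0.01  ]
[348 334  19  32 204] [ 0.7079 -0.6463  0.01  ]
expected [[297.52291483  89.84312932]
 [279.14457965 185.6447545 ]
 [354.60888401 165.93722068]
 [333.646329   225.77971353]
 [459.80420091  -9.3917782 ]]
```

View pics/w1.png

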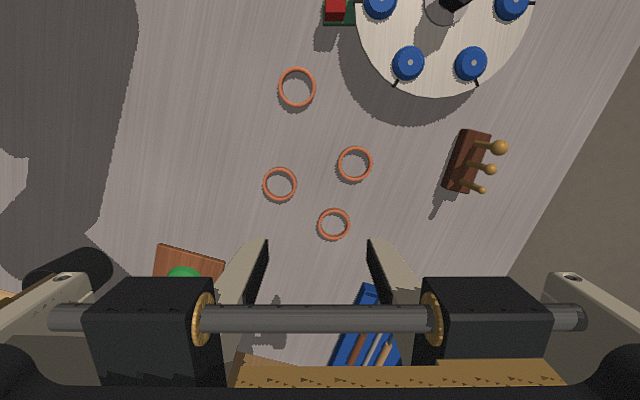

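Wrist view shows the four bangles at (297,87), (354,163), (279,184) and (333,224), about 4 mm off the top camera's reading. I'll check from close above the nearest bangle and settle the offset.

```bash
cat >> h.py <<'E'
def rings(c,z=0.01,minA=150):
    hsv=cv2.cvtColor(c['image'],cv2.COLOR_BGR2HSV)
    m=((hsv[...,0]<14)&(hsv[...,1]>110)).astype('uint8')
    n,l,st,ce=cv2.connectedComponentsWithStats(m);out=[]
    for k in range(1,n):
        if st[k,4]>minA:
            p=cv2.findContours((l==k).astype('uint8'),0,1)[0]
            p=max(p,key=len).reshape(-1,2)
            w=ray(c,p,z)[:,:2]
            (x,y),r=cv2.minEnclosingCircle(w.astype('float32'))
            if .02<r<.045: out.append((round(float(x),4),round(float(y),4),round(float(r),4)))
    return out
E
python3 -m inch '[-12,20,-35,0,85,-24,40,-70,0,85,-36,60,-105,0,85,-48,80,-140,0,85,-60,100,-175,0,85,-72,115,-210,0,85,-72,115,-228,0,85,-72,115,-228,0,85,-72,115,-228,0,85]'
python3 - <<'E'
from h import *
c=cam('wrist','w2');s=robot.read_state();print(s['t'],s['tool_pos'],s['orientation'],s['opening'])
print(rings(c,.009)); print('tcp proj',proj(c,[s['tool_pos'],s['tool_pos']*[1,1,0]]))
print('top',rings(cam('top'),.009))
E
```

```text
t: 2.07
tool_pos: [0.4177, -0.1551, 0.1204]
orientation: [-1.851, -2.537, 0.001]
force: [-0.7, -0.5, 1.0]
opening: 0.0792
gripper_force: 0.0
2.1167 [ 0.41910848 -0.15594744  0.12211626] [1.85042778e+00 2.53673131e+00 3.25771943e-04] 0.07930424782268558
[(0.5789, 0.0556, 0.0265), (0.4458, -0.0246, 0.0251), (0.4172, -0.1535, 0.0328), (0.7479, -0.1398, 0.04), (0.4357, -0.3319, 0.0311), (0.5475, -0.345, 0.024)]
tcp proj [[318.38629099 254.09332766]
 [317.94013858 200.48791299]]
top [(0.5576, -0.3741, 0.0329), (0.3579, 0.4209, 0.045)]
```

View pics/w2.png

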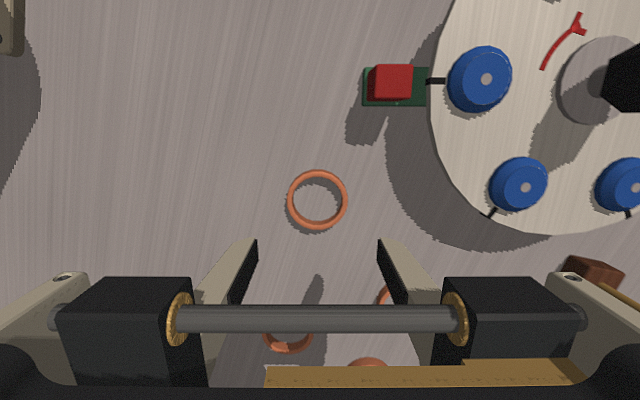

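The close view agrees with the tool to within 2 mm: bangle at (317,200), TCP ground point at (318,200). I'll grasp, lift, and measure the spigots from this same frame.

```bash
python3 -m inch '[-1,1,-35,0,85,-1,1,-70,0,85,-1,1,-100,0,85,-1,1,-115,0,85,-1,1,-115,0,85,-1,1,-115,0,60,-1,1,-115,0,60,-1,1,-115,0,60,-1,1,-115,0,60,-1,1,-115,0,60]' 25
python3 -m inch '[0,0,20,0,60,0,0,55,0,60,0,0,90,0,60,0,0,120,0,60,0,0,120,0,60,0,0,120,0,60]'
python3 - <<'E'
from h import *
s=robot.read_state();print(s['t'],s['tool_pos'],s['opening'],s['gripper_force'])
c=cam('wrist');
R0=R.from_rotvec([1.85042778,2.53673131,0]);T=np.eye(4);T[:3,:3]=R0.as_matrix();T[:3,3]=[.4182,-.155,.1205]
c['extrinsics']=np.linalg.inv(T@np.array(c['mount']))
p=ray(c,[(487,79),(525,187)],.067);print(p)
d=p[1]-p[0];print(np.hypot(*d[:2]),np.degrees(np.arctan2(d[1],d[0])))
E
```

```text
t: 3.0
tool_pos: [0.4194, -0.1554, 0.0082]
orientation: [1.846, 2.536, 0.001]
force: [-1.4, -0.8, 7.5]
opening: 0.0628
gripper_force: 25.0
t: 3.5
tool_pos: [0.4194, -0.1551, 0.1288]
orientation: [1.845, 2.535, 0.002]
force: [0.2, -0.6, -2.4]
opening: 0.0633
gripper_force: 25.0
3.5 [ 0.419362   -0.15507562  0.12879076] 0.06325333380280901 25.049321842670906
[[ 0.50258811 -0.01044415  0.067     ]
 [ 0.57174987 -0.07361346  0.067     ]]
0.09366808601148192 -42.40720319894868
```

```bash
python3 -m inch '[17,29,0,0,60,34,58,0,0,60,51,87,0,0,60,68,116,0,0,60,84,143,-5,0,60,84,143,-5,0,60,84,143,-5,0,60]'
python3 - <<'E'
from h import *
for k in range(3):
    c=cam('wrist','w3');s=robot.read_state();print(s['t'],s['tool_pos'].round(4),np.array(s['orientation']).round(3))
print(rings(c,s['tool_pos'][2]))
E
```

```text
t: 4.13
tool_pos: [0.4999, -0.0096, 0.1181]
orientation: [-1.843, -2.54, 0.003]
force: [0.5, 0.0, -1.6]
opening: 0.0627
gripper_force: 25.1
4.1833 [ 0.4998 -0.0106  0.1186] [-1.845 -2.539  0.004]
4.2333 [ 0.4999 -0.0113  0.1191] [-1.847 -2.538  0.003]
4.2833 [ 0.5001 -0.0117  0.1195] [-1.848e+00 -2.538e+00  2.000e-03]
[(0.4988, -0.0082, 0.034)]
```

View pics/w3.png

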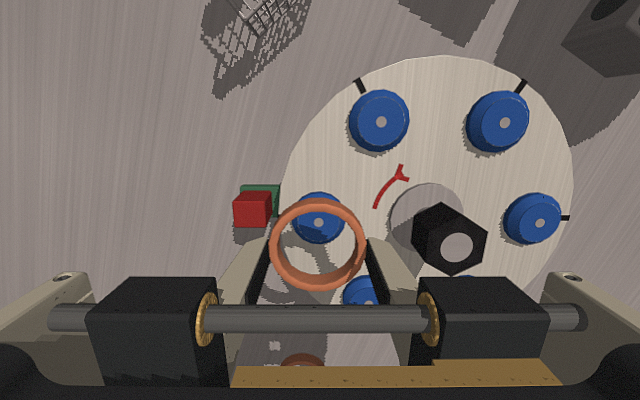

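```bash
python3 - <<'E'
from h import *
for k in range(3): s=robot.read_state(); c=cam('wrist')
print(s['tool_pos'].round(4),np.array(s['orientation']).round(4))
p=ray(c,[(318.5,222),(381,122),(505,123),(540,223)],.067)[:,:2];print(p.round(4))
th=np.radians(np.array([197.9,137.9,77.9,17.9]))
from scipy.optimize import least_squares
f=least_squares(lambda v:(p-np.c_[v[0]+.094*np.cos(th+v[2]),v[1]+.094*np.sin(th+v[2])]).ravel(),[.59,.015,0])
x,y,a=f.x;print(x,y,np.degrees(a),f.fun.round(4));A=np.radians(197.9)+a
print('mark',x+.094*np.cos(A),y+.094*np.sin(A))
i=c['image'];b=i[190:290,395:505];cv2.imwrite('pics/k.png',np.hstack([cv2.resize(b,None,fx=3.5,fy=3.5,interpolation=cv2.INTER_CUBIC),cv2.resize(i[180:300,255:385],(385,350),interpolation=cv2.INTER_CUBIC)]))
E
```

```text
[ 0.5006 -0.0121  0.1202] [-1.8504e+00 -2.5382e+00  9.0000e-04]
[[ 0.502  -0.0117]
 [ 0.5221  0.0801]
 [ 0.6126  0.1091]
 [ 0.6827  0.0455]]
0.5921806428841384 0.01698332167550284 -0.25083617515918266 [-0.0006 -0.0001 -0.0007 -0.0002  0.0004  0.0002  0.0009  0.0001]
mark 0.5026051418376952 -0.011516320642930823
```

View pics/k.png

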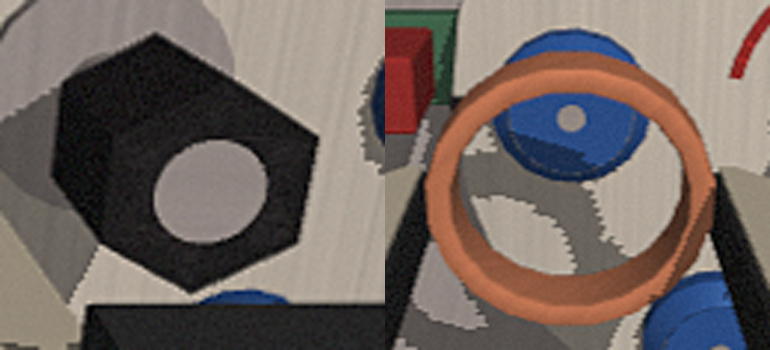

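```bash
python3 -m inch '[1.5,0.5,-25,0,60,1.5,0.5,-45,0,60,1.5,0.5,-52,0,60,1.5,0.5,-55,0,60,1.5,0.5,-57,0,60,1.5,0.5,-59,0,60,1.5,0.5,-59,0,60,1.5,0.5,-59,0,60]'
python3 - <<'E'
from h import *
c=cam('wrist')
T=np.eye(4);T[:3,:3]=R.from_rotvec([-1.8504,-2.5382,0]).as_matrix();T[:3,3]=[.5006,-.0121,.1203]
c['extrinsics']=np.linalg.inv(T@np.array(c['mount']))
p=ray(c,[(395+a/3.5,190+b/3.5) for a,b in [(155,34),(318,137),(298,242),(192,292),(102,240)]],.114)[:,:2];print(p.round(4))
d=np.diff(p,axis=0);print(np.hypot(*d.T),np.degrees(np.arctan2(d[:,1],d[:,0]))%60)
print(ray(c,[(395+210/3.5,190+190/3.5)],.114))
s=robot.read_state();print(s['tool_pos'],s['force'])
E
```

```text
t: 5.1
tool_pos: [0.5029, -0.0112, 0.0632]
orientation: [1.849, 2.539, -0.001]
force: [-5.9, -2.3, 4.6]
opening: 0.0628
gripper_force: 25.2
[[ 0.5659  0.0444]
 [ 0.605   0.0353]
 [ 0.6121  0.0138]
 [ 0.5969 -0.0029]
 [ 0.5744  0.0023]]
[0.0401023  0.02261506 0.02265918 0.02304214] [46.86801228 48.38265057 47.71975749 46.91122971]
[[0.59006485 0.01874983 0.114     ]]
[ 0.50290845 -0.01119682  0.06318647] [-5.95860967 -2.35549611  4.25300614]
```

```bash
python3 -m inch '[-1,-0.3,0,0,60,-2,-0.6,0,0,60,-2,-0.6,-1,0,60,-2,-0.6,-1,0,60,-2,-0.6,-1,0,60]'
python3 -m inch '[0,0,-1,0,60,0,0,-1,0,60,0,0,-1,0,60]'
```

```text
t: 5.57
tool_pos: [0.5023, -0.0115, 0.0631]
orientation: [1.847, 2.538, 0.002]
force: [-3.9, -0.6, 12.0]
opening: 0.0631
gripper_force: 25.2
t: 5.82
tool_pos: [0.5025, -0.012, 0.0629]
orientation: [1.847, 2.537, 0.001]
force: [-7.5, -2.4, 19.2]
opening: 0.063
gripper_force: 24.7
```

Height 63 mm at contact equals 55 mm plus the 8 mm pick height, so it's seated. I'll ease off, release, rise and look.

```bash
python3 -m inch '[-1,0,3,0,60,-1,0,3,0,82,-1,0,3,0,82,-1,0,3,0,82,-1,0,3,0,82,-1,0,35,0,82,-1,0,70,0,82,-1,0,90,0,82,-1,0,90,0,82]'
python3 - <<'E'
from h import *
for k in range(2): s=robot.read_state();c=cam('wrist','w4')
print(s['t'],s['tool_pos'].round(4),s['opening'],s['force'].round(1));print(rings(c,.062))
i=c['image'];cv2.imwrite('pics/w4c.png',i[60:320,150:560])
E
```

```text
t: 6.57
tool_pos: [0.503, -0.0115, 0.1551]
orientation: [1.844, 2.534, 0.006]
force: [-0.1, -0.1, 1.3]
opening: 0.0763
gripper_force: 0.0
6.6167 [ 0.5018 -0.0114  0.1525] 0.07634922493437683 [ 1.  -0.2  0.3]
[(0.545, 0.0354, 0.0212), (0.5, -0.0081, 0.0331), (0.4437, -0.0194, 0.0223), (0.5396, -0.1874, 0.0289), (0.4533, -0.2485, 0.0241)]
```

View pics/w4c.png

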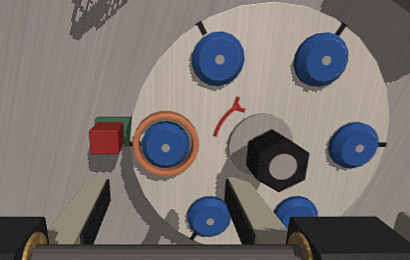

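The bangle sits around the spigot at the mark (view centre about (165,145)), with the spigot top showing inside it. Now the first click: knob flats are at about 17.5°, so the current yaw fits.

```bash
python3 -m inch '[30,10,0,0,82,60,19,0,0,82,92,28.5,0,0,82,92,28.5,-35,0,82,92,28.5,-69,0,82,92,28.5,-69,0,82,92,28.5,-69,0,82,92,28.5,-69,0,82,92,28.5,-69,0,30,92,28.5,-69,0,30]' 50
python3 -m inch '[0,0,0,0,30,0,0,0,0,30,0,0,0,0,30,0,0,0,0,30]'
python3 - <<'E'
from h import *
s=robot.read_state();print(s['t'],s['tool_pos'],s['opening'],s['gripper_force'],s['force'],s['wrist_torque'],s['q'])
E
```

```text
t: 7.5
tool_pos: [0.5932, 0.0171, 0.0832]
orientation: [1.847, 2.537, 0.003]
force: [-0.4, 0.1, 0.4]
opening: 0.0669
gripper_force: 0.0
t: 7.83
tool_pos: [0.5911, 0.0169, 0.0811]
orientation: [-1.848, -2.539, 0.002]
force: [-20.3, -6.2, 16.8]
opening: 0.0408
gripper_force: 10.0
7.8333 [0.59105249 0.01691922 0.08110247] 0.04076798052221063 9.950496554374695 [-20.301327    -6.20380111  16.80878208] [-1.2241843   3.33143257  0.0041014 ] [-5.75632633e-02  2.13588825e-01  1.65302735e+00 -8.43483690e-04
  1.27641191e+00 -3.69756517e-01]
```

```bash
python3 -m inch '[-1,-0.3,0,0,30,-1,-0.3,0,0,30,-1,-0.3,0.5,0,30,-1,-0.3,0.5,0,30]'

```

```text
t: 8.17
tool_pos: [0.5905, 0.0167, 0.0811]
orientation: [-1.849, -2.54, 0.001]
force: [-1.8, -1.6, 3.2]
opening: 0.0397
gripper_force: 50.0
```

Centred and gripped (knob centre about (0.5905, 0.0167)). Turn −60°.

```bash
python3 -m inch '[0,0,0,-7,30,0,0,0,-14,30,0,0,0,-21,30,0,0,0,-28,30,0,0,0,-35,30,0,0,0,-42,30,0,0,0,-49,30,0,0,0,-56,30,0,0,0,-60,30,0,0,0,-60,30]'
python3 -m inch '[0,0,0,0,30,0,0,0,0,30,0,0,0,0,30,0,0,0,0,82,0,0,0,0,82,0,0,0,0,82,0,0,0,0,82,0,0,35,0,82,0,0,70,0,82,0,0,70,0,82]'
python3 - <<'E'
from h import *
for k in range(3): s=robot.read_state();c=cam('wrist','w5')
print(s['t'],s['tool_pos'].round(4),s['opening'],s['q'].round(2));t=cam('top','t5')
hsv=cv2.cvtColor(t['image'],cv2.COLOR_BGR2HSV)
print('top',rings(t,.009,60))
i=np.hstack([t['image'][120:340,230:480]]);cv2.imwrite('pics/t5c.png',cv2.resize(i,None,fx=2.6,fy=2.6,interpolation=cv2.INTER_CUBIC))
E
```

```text
t: 9.0
tool_pos: [0.5897, 0.0169, 0.0811]
orientation: [-2.874, -1.267, 0.003]
force: [-7.2, -2.6, 6.4]
opening: 0.0397
gripper_force: 50.0
t: 9.83
tool_pos: [0.595, 0.0169, 0.1591]
orientation: [2.866, 1.273, 0.016]
force: [1.1, 0.9, 1.6]
opening: 0.0753
gripper_force: 0.0
9.9333 [0.5927 0.017  0.1536] 0.07609128827077512 [-0.06  0.14  1.59  0.    1.4   0.68]
top [(1.0534, -0.8345, 0.0313), (1.0353, 0.8281, 0.0316), (1.0391, 0.6317, 0.0241), (1.0395, 0.5158, 0.0296), (1.0495, 0.4276, 0.0377), (0.5575, -0.3742, 0.0329), (0.5553, -0.2494, 0.0321), (0.4344, -0.3286, 0.0327), (0.3579, 0.4209, 0.045), (0.0798, -0.7175, 0.0228)]
```

View pics/w5.png

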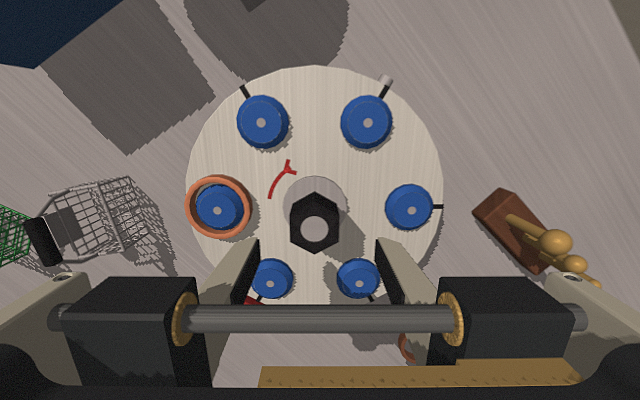

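The picture shows the wheel moved one click: the bangle is now at (217,208), next place clockwise, and the arrow turned with it. Next bangle, C at about (0.5545, −0.2465).

```bash
python3 -m inch '[-4,-30,0,7,85,-8,-60,0,14,85,-12,-90,0,21,85,-16,-120,0,28,85,-20,-150,0,35,85,-25,-180,0,42,85,-30,-210,0,49,85,-34,-240,-15,56,85,-35.5,-263,-30,60,85,-35.5,-263,-30,60,85]'
python3 - <<'E'
from h import *
for k in range(5): s=robot.read_state();c=cam('wrist')
print(s['t'],s['tool_pos'].round(4),s['orientation'].round(3),s['opening'])
print(rings(c,.009)); print('top',[r for r in rings(cam('top'),.009,60) if r[0]<.7 and r[1]<.1])
E
```

```text
t: 10.87
tool_pos: [0.5516, -0.2488, 0.1157]
orientation: [-1.844, -2.535, 0.004]
force: [0.1, 0.3, -0.6]
opening: 0.0792
gripper_force: 0.0
11.0667 [ 0.5551 -0.245   0.1205] [-1.849 -2.538 -0.   ] 0.07925017037325473
[(0.5553, -0.2454, 0.0329), (0.435, -0.3239, 0.0352), (0.5547, -0.3658, 0.0329)]
top [(0.559, -0.2434, 0.0313), (0.5524, -0.3863, 0.0268), (0.5288, 0.081, 0.0333), (0.4347, -0.3286, 0.0326), (0.0798, -0.7175, 0.0228)]
```

```bash
python3 -m inch '[0,0,-40,0,85,0,0,-80,0,85,0,0,-105,0,85,0,0,-113,0,85,0,0,-113,0,85,0,0,-113,0,60,0,0,-113,0,60,0,0,-113,0,60,0,0,-113,0,60,0,0,-113,0,60]' 25
python3 -m inch '[0,0,35,0,60,0,0,70,0,60,0,0,105,0,60,-8,34,120,0,60,-17,73,120,0,60,-26,112,120,0,60,-35,151,120,0,60,-44,190,120,0,60,-54,233.5,120,0,60,-54,233.5,120,0,60]'
python3 -m inch '[0,0,0,0,60,0,0,0,0,60,0,0,-20,0,60,0,0,-40,0,60,0,0,-52,0,60,0,0,-58,0,60,0,0,-61,0,60,0,0,-63,0,60,0,0,-63,0,60,0,0,-63,0,60]'
```

```text
t: 12.0
tool_pos: [0.5573, -0.247, 0.011]
orientation: [1.846, 2.536, 0.001]
force: [0.3, 0.2, 7.4]
opening: 0.0624
gripper_force: 25.3
t: 12.83
tool_pos: [0.5001, -0.0068, 0.129]
orientation: [-1.843, -2.543, -0.004]
force: [-0.5, -0.3, -1.3]
opening: 0.0626
gripper_force: 25.2
t: 13.67
tool_pos: [0.5023, -0.0131, 0.0662]
orientation: [1.849, 2.538, 0.001]
force: [0.6, 0.1, -0.4]
opening: 0.0626
gripper_force: 25.2
```

```bash
python3 -m inch '[0,0,-1,0,60,0,0,-2,0,60,0,0,-2,0,60,0,0,-2,0,60]'; python3 -m inch '[0,0,-1,0,60,0,0,-2,0,60,0,0,-2,0,60,0,0,-2,0,60]'
```

```text
t: 14.0
tool_pos: [0.5025, -0.0133, 0.0659]
orientation: [1.847, 2.538, 0.0]
force: [-8.0, -2.2, 16.5]
opening: 0.0624
gripper_force: 25.3
t: 14.33
tool_pos: [0.5028, -0.0142, 0.0651]
orientation: [1.847, 2.537, -0.001]
force: [-13.6, -6.0, 26.4]
opening: 0.0624
gripper_force: 24.9
```

Seated firmly, at 54–55 mm above pick height. Release, rise, grip the knob.

```bash
python3 -m inch '[0,0,4,0,60,0,0,4,0,82,0,0,4,0,82,0,0,4,0,82,0,0,4,0,82,0,0,35,0,82,0,0,70,0,82,0,0,90,0,82,0,0,90,0,82]'
python3 -m inch '[30,9,0,0,82,60,19,0,0,82,89,28,0,0,82,89,28,0,0,82,89,28,-35,0,82,89,28,-70,0,82,89,28,-70,0,82,89,28,-70,0,82,89,28,-70,0,30,89,28,-70,0,30]' 50
python3 -m inch '[0,0,0,0,30,0,0,0,0,30,0,0,0,0,30,0,0,0,0,30,0,0,0,0,30,0,0,0,0,30,0,0,0,0,30]'
```

```text
t: 15.08
tool_pos: [0.5045, -0.0128, 0.1565]
orientation: [1.844, 2.534, 0.006]
force: [0.7, -0.4, 1.0]
opening: 0.0761
gripper_force: 0.0
t: 15.92
tool_pos: [0.5918, 0.0153, 0.0838]
orientation: [1.847, 2.537, 0.003]
force: [-0.2, -0.9, 0.7]
opening: 0.0672
gripper_force: 0.0
t: 16.5
tool_pos: [0.5909, 0.0155, 0.0819]
orientation: [1.848, 2.539, 0.001]
force: [0.2, -1.0, 5.0]
opening: 0.0397
gripper_force: 50.0
```

```bash
python3 -m inch '[0,0,0,-7,30,0,0,0,-14,30,0,0,0,-21,30,0,0,0,-28,30,0,0,0,-35,30,0,0,0,-42,30,0,0,0,-49,30,0,0,0,-56,30,0,0,0,-60,30,0,0,0,-60,30]'
python3 -m inch '[0,0,0,0,30,0,0,0,0,30,0,0,0,0,30,0,0,0,0,82,0,0,0,0,82,0,0,0,0,82,0,0,0,0,82,0,0,35,0,82,0,0,70,0,82,0,0,70,0,82]'
python3 - <<'E'
from h import *
for k in range(3): s=robot.read_state();c=cam('wrist','w6')
print(s['t'],s['tool_pos'].round(4),s['force'].round(1));t=cam('top')
print('top',[r for r in rings(t,.009,60) if r[0]<.7])
i=np.hstack([c['image'][60:310,160:470],t['image'][130:260,330:490].repeat(2,0)[:250].repeat(2,1)]);cv2.imwrite('pics/w6c.png',i)
E
```

```text
t: 17.33
tool_pos: [0.5889, 0.016, 0.0819]
orientation: [-2.873, -1.268, 0.004]
force: [-11.7, 2.5, 12.9]
opening: 0.0399
gripper_force: 50.0
t: 18.17
tool_pos: [0.5943, 0.0152, 0.1588]
orientation: [2.867, 1.273, 0.014]
force: [1.2, -0.7, 1.6]
opening: 0.0758
gripper_force: 0.0
18.2667 [0.5919 0.0153 0.1534] [ 0.6 -0.7 -1.2]
top [(0.622, 0.1221, 0.0296), (0.5575, -0.3742, 0.0329), (0.454, -0.3666, 0.0328), (0.3579, 0.4209, 0.045), (0.0809, -0.7183, 0.0226)]
```

View pics/w6c.png

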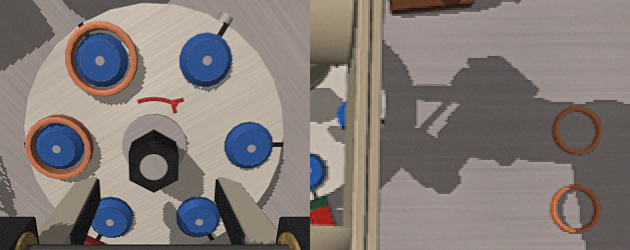

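Two bangles sit on neighbouring spigots, one and two clicks past the mark. One remaining bangle was knocked to (0.454, −0.367). I'll fetch D, at about (0.5565, −0.371).

```bash
python3 -m inch '[-3,-38,0,7,85,-6,-76,0,14,85,-9,-114,0,21,85,-12,-152,0,28,85,-15,-190,0,35,85,-18,-228,0,42,85,-21,-266,0,49,85,-25,-304,-10,56,85,-29,-342,-20,60,85,-33,-380,-30,60,85]'
python3 -m inch '[-0.5,-7,0,0,85,-0.5,-7,0,0,85,-0.5,-7,0,0,85]'
python3 - <<'E'
from h import *
for k in range(4): s=robot.read_state();c=cam('wrist')
print(s['t'],s['tool_pos'].round(4),s['orientation'].round(3),s['opening'])
print(rings(c,.009))
E
```

```text
t: 19.2
tool_pos: [0.5558, -0.3657, 0.1186]
orientation: [-1.841, -2.542, -0.0]
force: [0.9, -0.2, 0.2]
opening: 0.0788
gripper_force: 0.0
t: 19.45
tool_pos: [0.5559, -0.3708, 0.1193]
orientation: [-1.849, -2.536, -0.001]
force: [0.2, 0.2, 0.8]
opening: 0.0787
gripper_force: 0.0
19.6 [ 0.5573 -0.3698  0.1212] [-1.847e+00 -2.541e+00 -1.000e-03] 0.07898389505348279
[(0.4529, -0.3624, 0.0335), (0.5561, -0.3698, 0.0329)]
```

```bash
python3 -m inch '[-0.5,0.5,-40,0,85,-0.5,0.5,-80,0,85,-0.5,0.5,-105,0,85,-0.5,0.5,-113,0,85,-0.5,0.5,-113,0,85,-0.5,0.5,-113,0,60,-0.5,0.5,-113,0,60,-0.5,0.5,-113,0,60,-0.5,0.5,-113,0,60,-0.5,0.5,-113,0,60]' 25
python3 -m inch '[0,0,35,0,60,0,0,70,0,60,0,0,105,0,60,-6,38,120,0,60,-12,76,120,0,60,-18,114,120,0,60,-24,152,120,0,60,-30,190,120,0,60,-36,228,120,0,60,-42,266,120,0,60]'
python3 -m inch '[-6,38,0,0,60,-12,76,0,0,60,-13.5,92,0,0,60,-13.5,92,0,0,60,-13.5,92,0,0,60,-13.5,92,0,0,60,-13.5,92,0,0,60]'
python3 - <<'E'
from h import *
for k in range(4): s=robot.read_state();c=cam('wrist')
print(s['t'],s['tool_pos'].round(4),s['orientation'].round(3),s['opening'])
E
```

```text
t: 20.48
tool_pos: [0.5582, -0.3723, 0.0113]
orientation: [1.846, 2.536, 0.0]
force: [0.2, 1.1, 6.8]
opening: 0.0629
gripper_force: 25.0
t: 21.32
tool_pos: [0.5141, -0.1035, 0.1292]
orientation: [1.848, 2.538, 0.001]
force: [0.1, 0.8, -1.4]
opening: 0.0625
gripper_force: 25.0
t: 21.9
tool_pos: [0.5012, -0.0142, 0.1285]
orientation: [1.85, 2.538, 0.0]
force: [0.2, -0.7, -0.7]
opening: 0.0628
gripper_force: 25.0
22.05 [ 0.5009 -0.0141  0.1281] [ 1.851  2.538 -0.   ] 0.06263414831804691
```

```bash
python3 -m inch '[0,2,-20,0,60,0,2,-40,0,60,0,2,-52,0,60,0,2,-58,0,60,0,2,-61,0,60,0,2,-64,0,60,0,2,-66,0,60,0,2,-66,0,60,0,2,-66,0,60]'
```

```text
t: 22.85
tool_pos: [0.5007, -0.0123, 0.0651]
orientation: [1.849, 2.54, -0.004]
force: [-14.4, -4.7, 22.0]
opening: 0.0635
gripper_force: 25.0
```

```bash
python3 -m inch '[0,0,4,0,60,0,0,4,0,82,0,0,4,0,82,0,0,4,0,82,0,0,4,0,82,0,0,35,0,82,0,0,70,0,82,0,0,90,0,82,0,0,90,0,82]'
python3 -m inch '[30,9,0,0,82,60,19,0,0,82,89,28,0,0,82,89,28,0,0,82,89,28,-35,0,82,89,28,-70,0,82,89,28,-70,0,82,89,28,-70,0,82,89,28,-70,0,30,89,28,-70,0,30]' 50
python3 -m inch '[0,0,0,0,30,0,0,0,0,30,0,0,0,0,30,0,0,0,0,30,0,0,0,0,30,0,0,0,0,30,0,0,0,0,30]'
```

```text
t: 23.6
tool_pos: [0.5041, -0.0113, 0.1577]
orientation: [1.844, 2.534, 0.007]
force: [1.2, 0.2, -0.3]
opening: 0.0761
gripper_force: 0.0
t: 24.43
tool_pos: [0.5913, 0.0168, 0.0848]
orientation: [1.847, 2.537, 0.003]
force: [-0.1, 0.2, 0.8]
opening: 0.0673
gripper_force: 0.0
t: 25.02
tool_pos: [0.5904, 0.017, 0.083]
orientation: [1.848, 2.539, 0.001]
force: [0.8, 0.4, 5.3]
opening: 0.0397
gripper_force: 50.0
```

```bash
python3 -m inch '[0,0,0,-7,30,0,0,0,-14,30,0,0,0,-21,30,0,0,0,-28,30,0,0,0,-35,30,0,0,0,-42,30,0,0,0,-49,30,0,0,0,-56,30,0,0,0,-60,30,0,0,0,-60,30]'
python3 -m inch '[0,0,0,0,30,0,0,0,0,30,0,0,0,0,30,0,0,0,0,82,0,0,0,0,82,0,0,0,0,82,0,0,0,0,82,0,0,35,0,82,0,0,70,0,82,0,0,70,0,82]'
python3 - <<'E'
from h import *
for k in range(4): s=robot.read_state();c=cam('wrist','w7')
print(s['t'],s['tool_pos'].round(4),s['force'].round(1));print(rings(c,.062));C=np.array([.5905,.0165])
for k in(138,78,18):a=np.radians(k);print(k,C+.094*np.array([np.cos(a),np.sin(a)]))
E
python3 -m inch '[-13.5,-38,0,7,85,-27,-76,0,14,85,-40.5,-114,0,21,85,-54,-152,0,28,85,-68,-190,0,35,85,-82,-228,0,42,85,-96,-266,0,49,85,-110,-304,-10,56,85,-124,-342,-20,60,85,-137.5,-380,-30,60,85]'
python3 -m inch '[0,0,0,0,85,0,0,0,0,85,0,0,0,0,85]'
python3 - <<'E'
from h import *
for k in range(4): s=robot.read_state();c=cam('wrist')
print(s['t'],s['tool_pos'].round(4),s['orientation'].round(3),s['opening'])
print(rings(c,.009))
t=cam('top','t7');print('top',[r for r in rings(t,.065,60) if r[0]<.72])
E
```

```text
t: 25.85
tool_pos: [0.59, 0.0171, 0.0829]
orientation: [2.874, 1.268, 0.001]
force: [-2.3, 1.8, 7.6]
opening: 0.0398
gripper_force: 50.0
t: 26.68
tool_pos: [0.5937, 0.0168, 0.1598]
orientation: [2.867, 1.273, 0.014]
force: [0.6, -0.5, 0.6]
opening: 0.0757
gripper_force: 0.0
26.8333 [0.59   0.0169 0.1524] [-0.7 -0.4 -1.3]
[(0.68, 0.0465, 0.0325), (0.608, 0.1093, 0.0325), (0.6327, 0.0048, 0.0214), (0.5217, 0.0811, 0.034)]
138 [0.52064439 0.07939828]
78 [0.6100437  0.10844587]
18 [0.67989931 0.0455476 ]
t: 27.72
tool_pos: [0.4571, -0.3461, 0.1249]
orientation: [-1.838, -2.546, -0.001]
force: [1.5, 0.7, -0.7]
opening: 0.0791
gripper_force: 0.0
t: 27.97
tool_pos: [0.4579, -0.3445, 0.1251]
orientation: [-1.849, -2.536, -0.001]
force: [0.2, -0.3, -0.6]
opening: 0.0792
gripper_force: 0.0
28.1167 [ 0.4593 -0.3439  0.1265] [-1.847e+00 -2.541e+00 -1.000e-03] 0.0790577062989894
[(0.4526, -0.3624, 0.0333)]
top [(0.6807, 0.0437, 0.0324), (0.6099, 0.1055, 0.0318), (0.5232, 0.0778, 0.0317), (0.4513, -0.3479, 0.0304), (0.3594, 0.404, 0.043), (0.0958, -0.6857, 0.0216)]
```

Three bangles are at 138°, 78° and 18°, as expected. The move fell short on a speed limit, so I'll complete it and check.

```bash
python3 -m inch '[-6.5,-19,-6,0,85,-6.5,-19,-6,0,85,-6.5,-19,-6,0,85,-6.5,-19,-6,0,85]'
python3 - <<'E'
from h import *
for k in range(4): s=robot.read_state();c=cam('wrist')
print(s['t'],s['tool_pos'].round(4),s['orientation'].round(3),s['opening'])
print(rings(c,.009))
E
```

```text
t: 28.55
tool_pos: [0.4526, -0.3636, 0.1209]
orientation: [1.848, 2.54, 0.001]
force: [-0.3, 0.2, 0.3]
opening: 0.0789
gripper_force: 0.0
28.7 [ 0.4526 -0.3638  0.121 ] [1.848 2.54  0.   ] 0.07897527506831303
[(0.7384, -0.212, 0.0309), (0.4528, -0.3625, 0.0328), (0.2566, -0.5285, 0.0283)]
```

```bash
python3 -m inch '[0,1,-40,0,85,0,1,-80,0,85,0,1,-105,0,85,0,1,-113,0,85,0,1,-113,0,85,0,1,-113,0,60,0,1,-113,0,60,0,1,-113,0,60,0,1,-113,0,60,0,1,-113,0,60]' 25
python3 -m inch '[0,0,35,0,60,0,0,70,0,60,0,0,105,0,60,6,38,120,0,60,12,76,120,0,60,18,114,120,0,60,24,152,120,0,60,30,190,120,0,60,36,228,120,0,60,42,266,120,0,60]'
python3 -m inch '[6,38,0,0,60,6.5,76,0,0,60,6.5,85,0,0,60,6.5,85,0,0,60,6.5,85,0,0,60,6.5,85,0,0,60,6.5,85,0,0,60]'
python3 - <<'E'
from h import *
for k in range(4): s=robot.read_state();c=cam('wrist')
print(s['t'],s['tool_pos'].round(4),s['orientation'].round(3),s['opening'])
E
```

```text
t: 29.58
tool_pos: [0.4538, -0.3649, 0.0104]
orientation: [1.846, 2.536, -0.001]
force: [-0.2, 0.3, 7.2]
opening: 0.0629
gripper_force: 25.0
t: 30.42
tool_pos: [0.4944, -0.0956, 0.1286]
orientation: [1.848, 2.539, 0.001]
force: [1.7, 0.4, -0.8]
opening: 0.0627
gripper_force: 25.0
t: 31.0
tool_pos: [0.5008, -0.0137, 0.1278]
orientation: [1.851, 2.538, -0.0]
force: [0.4, -0.2, -1.5]
opening: 0.0629
gripper_force: 25.0
31.15 [ 0.5007 -0.0134  0.1277] [ 1.851  2.538 -0.   ] 0.06317464264640768
```

```bash
python3 -m inch '[0.3,1.4,-20,0,60,0.3,1.4,-40,0,60,0.3,1.4,-52,0,60,0.3,1.4,-58,0,60,0.3,1.4,-61,0,60,0.3,1.4,-64,0,60,0.3,1.4,-66,0,60,0.3,1.4,-66,0,60,0.3,1.4,-66,0,60]'
```

```text
t: 31.95
tool_pos: [0.5011, -0.0122, 0.0647]
orientation: [1.848, 2.539, -0.003]
force: [-13.4, -4.3, 20.6]
opening: 0.0631
gripper_force: 25.0
```

Seated (64.7 − 10.4 ≈ 54 mm). Release, then the last click.

```bash
python3 -m inch '[0,0,4,0,60,0,0,4,0,82,0,0,4,0,82,0,0,4,0,82,0,0,4,0,82,0,0,35,0,82,0,0,70,0,82,0,0,90,0,82,0,0,90,0,82]'
python3 -m inch '[30,9,0,0,82,60,19,0,0,82,89,28,0,0,82,89,28,0,0,82,89,28,-35,0,82,89,28,-70,0,82,89,28,-70,0,82,89,28,-70,0,82,89,28,-70,0,30,89,28,-70,0,30]' 50
python3 -m inch '[0,0,0,0,30,0,0,0,0,30,0,0,0,0,30,0,0,0,0,30,0,0,0,0,30,0,0,0,0,30,0,0,0,0,30]'
```

```text
t: 32.7
tool_pos: [0.5043, -0.0112, 0.1573]
orientation: [1.844, 2.534, 0.007]
force: [0.6, 0.0, 0.8]
opening: 0.0763
gripper_force: 0.0
t: 33.53
tool_pos: [0.5916, 0.017, 0.0844]
orientation: [1.847, 2.537, 0.003]
force: [0.1, 0.6, -0.3]
opening: 0.0672
gripper_force: 0.0
t: 34.12
tool_pos: [0.5904, 0.0171, 0.0824]
orientation: [1.848, 2.539, 0.001]
force: [-1.3, -0.3, 6.5]
opening: 0.0396
gripper_force: 50.0
```

```bash
python3 -m inch '[0,0,0,-7,30,0,0,0,-14,30,0,0,0,-21,30,0,0,0,-28,30,0,0,0,-35,30,0,0,0,-42,30,0,0,0,-49,30,0,0,0,-56,30,0,0,0,-60,30,0,0,0,-60,30]'
python3 -m inch '[0,0,0,0,30,0,0,0,0,30,0,0,0,0,30,0,0,0,0,82,0,0,0,0,82,0,0,0,0,82,0,0,0,0,82,0,0,35,0,82,0,0,70,0,82,0,0,70,0,82]'
python3 - <<'E'
from h import *
for k in range(4): s=robot.read_state();c=cam('wrist','w8')
print(s['t'],s['tool_pos'].round(4),s['force'].round(1));print(rings(c,.062))
print('top');t=cam('top','t8');cv2.imwrite('pics/t8c.png',cv2.resize(t['image'][140:300,110:400],None,fx=2.7,fy=2.7,interpolation=cv2.INTER_CUBIC))
E
```

```text
t: 34.95
tool_pos: [0.59, 0.0171, 0.0825]
orientation: [2.874, 1.268, 0.0]
force: [-3.8, 0.5, 7.7]
opening: 0.0398
gripper_force: 50.0
t: 35.78
tool_pos: [0.594, 0.0169, 0.1594]
orientation: [2.867, 1.273, 0.015]
force: [1.0, -1.0, 1.4]
opening: 0.0753
gripper_force: 0.0
35.9333 [0.5903 0.0171 0.152 ] [-0.4  0.4 -0.2]
[(0.6091, 0.1093, 0.0325), (0.678, 0.0479, 0.0324), (0.5216, 0.0802, 0.034), (0.6601, -0.0446, 0.0344)]
top
```

All four bangles are at the expected click positions (138°, 78°, 18° and −42°). Now the basket: hover and look.

```bash
python3 -m inch '[-28,20,5,5,50,-56,40,10,9,50,-84,60,15,9,50,-112,80,15,9,50,-140,102,15,9,50,-168,123,15,9,50,-195,143,15,9,50,-195,143,15,9,50,-195,143,15,9,50,-195,143,15,9,50]'
python3 - <<'E'
from h import *
for k in range(4): s=robot.read_state();c=cam('wrist','w9')
print(s['t'],s['tool_pos'].round(4),s['orientation'].round(4),s['opening'])
import pickle;pickle.dump(c,open('w9.pkl','wb'));pickle.dump(cam('top'),open('t9.pkl','wb'))
E
```

```text
t: 36.87
tool_pos: [0.3948, 0.1599, 0.1659]
orientation: [2.761, 1.498, -0.002]
force: [-0.3, 0.4, 0.0]
opening: 0.0466
gripper_force: 0.0
37.0167 [0.3955 0.1594 0.1663] [ 2.7631e+00  1.4948e+00 -1.3000e-03] 0.046552457338965667
```

View pics/w9.png

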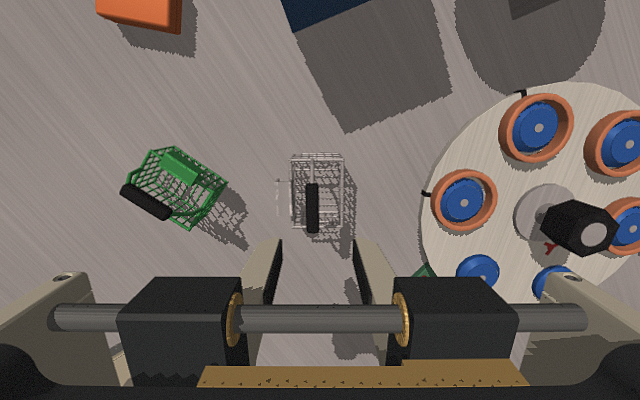

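Wrist view: the grey basket's black grip runs (312,184)–(313,232), nearly square to the fingers. Its lip is on the left at (284,195).

```bash
python3 - <<'E'
from h import *
import pickle
c=pickle.load(open('w9.pkl','rb'));i=c['image']
b=i[175:240,295:330].astype(int).sum(2)<110
v,u=np.nonzero(b);u=u+295;v=v+175;print(len(u),u.min(),u.max(),v.min(),v.max())
p=ray(c,np.c_[u,v],.099)[:,:2]
r=cv2.minAreaRect((p*1000).astype('float32'));print(r)
m=p.mean(0);w=np.linalg.svd(p-m)[2][0] if False else np.linalg.eigh(np.cov((p-m).T))[1][:,1]
print('grip',m,'long axis deg',np.degrees(np.arctan2(w[1],w[0]))%180)
x=R.from_rotvec([2.7631,1.4948,0]).as_matrix()[:,1];print('finger line',np.degrees(np.arctan2(x[1],x[0]))%180)
t=pickle.load(open('t9.pkl','rb'))
T=ray(t,[(100+a/2.7,120+b/2.7) for a,b in [(82,110),(283,152),(248,292),(45,248)]],.13)[:,:2];print(T.round(4),T.mean(0))
ti=cv2.imread('pics/top0.png')[150:245,110:220];cv2.imwrite('pics/bath.png',cv2.resize(ti,None,fx=6,fy=6,interpolation=cv2.INTER_CUBIC))
E
```

```text
574 306 318 183 232
((395.3671875, 168.30657958984375), (45.686561584472656, 10.818314552307129), 56.9642333984375)
grip [0.39536032 0.16832694] long axis deg 58.000291304106646
finger line 146.82558592167402
[[0.6295 0.4555]
 [0.5908 0.28  ]
 [0.4682 0.3081]
 [0.5082 0.483 ]] [0.54920753 0.38164378]
```

View pics/bath.png

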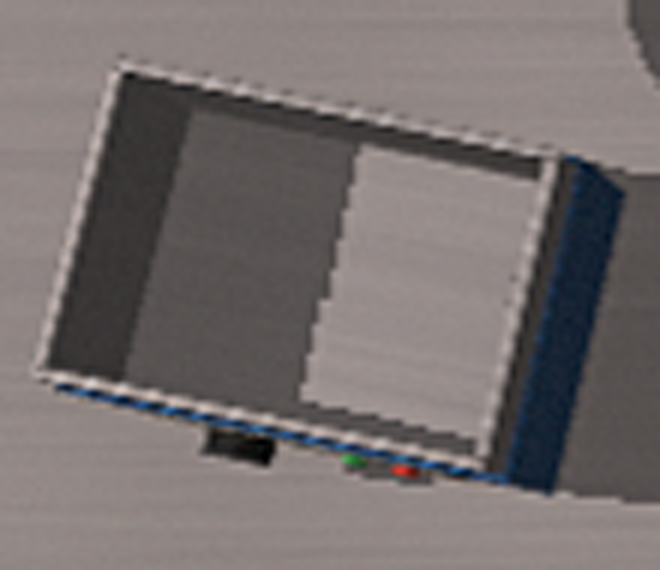

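```bash
python3 -m inch '[0,4,-25,0.5,50,0,8.5,-50,0.5,50,0,8.5,-65,0.5,50,0,8.5,-78,0.5,50,0,8.5,-88,0.5,50,0,8.5,-88,0.5,50,0,8.5,-88,0.5,50,0,8.5,-88,0.5,5,0,8.5,-88,0.5,5,0,8.5,-88,0.5,5]' 40
python3 -m inch '[0,0,0,0,5,0,0,0,0,5,0,0,0,0,5,0,0,0,0,5,0,0,0,0,5,0,0,0,0,5]'
python3 - <<'E'
from h import *
import pickle
t=pickle.load(open('t9.pkl','rb'))
T=ray(t,[(110+(a+.5)/6-.5,150+(b+.5)/6-.5) for a,b in [(120,62),(558,150),(488,472),(38,377)]],.13)[:,:2];print(T.round(4),T.mean(0).round(4))
d=np.roll(T,-1,0)-T;print(np.hypot(*d.T).round(4),(np.degrees(np.arctan2(d[:,1],d[:,0]))%90).round(1))
E
```

```text
t: 37.95
tool_pos: [0.3958, 0.1688, 0.0797]
orientation: [2.755, 1.508, 0.003]
force: [-1.1, -0.3, 0.1]
opening: 0.0311
gripper_force: 0.0
t: 38.45
tool_pos: [0.3953, 0.1686, 0.079]
orientation: [2.755, 1.508, 0.001]
force: [1.3, -1.1, 1.2]
opening: 0.0113
gripper_force: 40.0
[[0.6315 0.4574]
 [0.595  0.2853]
 [0.468  0.3102]
 [0.5069 0.4847]] [0.5504 0.3844]
[0.176  0.1294 0.1787 0.1275] [78.  78.9 77.4 77.7]
```

Gripped at 11.3 mm. Lift and carry above the bath's near (−x) wall.

```bash
python3 -m inch '[0,0,30,0,5,0,0,60,0,5,0,0,90,0,5,0,0,120,0,5,0,0,150,0,5,0,0,150,0,5,0,0,150,0,5]'
python3 -m inch '[12,22,0,4,5,30,55,0,8,5,48,88,0,12,5,66,121,0,16,5,84,154,0,20.7,5,102,186,0,20.7,5,118,214,0,20.7,5,123,222.5,0,20.7,5,123,222.5,0,20.7,5,123,222.5,0,20.7,5]'
python3 - <<'E'
from h import *
for k in range(6): s=robot.read_state();c=cam('wrist','w10')
print(s['t'],s['tool_pos'].round(4),s['orientation'].round(4),s['opening'],s['force'])
import pickle;pickle.dump(c,open('w10.pkl','wb'))
Rm=R.from_rotvec(s['orientation']).as_matrix();print('fl',np.degrees(np.arctan2(Rm[1,1],Rm[0,1]))%180)
i=c['image'].copy()
f=cv2.resize(i[20:300,160:480],None,fx=2.14,fy=2.14,interpolation=cv2.INTER_CUBIC);cv2.imwrite('pics/w10c.png',f)
E
```

```text
t: 39.03
tool_pos: [0.3959, 0.169, 0.2302]
orientation: [2.755, 1.508, 0.005]
force: [-0.6, 0.7, -2.2]
opening: 0.0117
gripper_force: 40.0
t: 39.87
tool_pos: [0.5168, 0.3906, 0.2255]
orientation: [-2.439, -1.98, 0.008]
force: [-0.2, 0.6, -1.7]
opening: 0.0114
gripper_force: 40.0
40.1167 [0.5177 0.3902 0.2289] [2.4405 1.9783 0.    ] 0.011503690170657813 [-0.20642148 -0.62767426 -1.60891463]
fl 168.05696214980838
```

View pics/w10c.png

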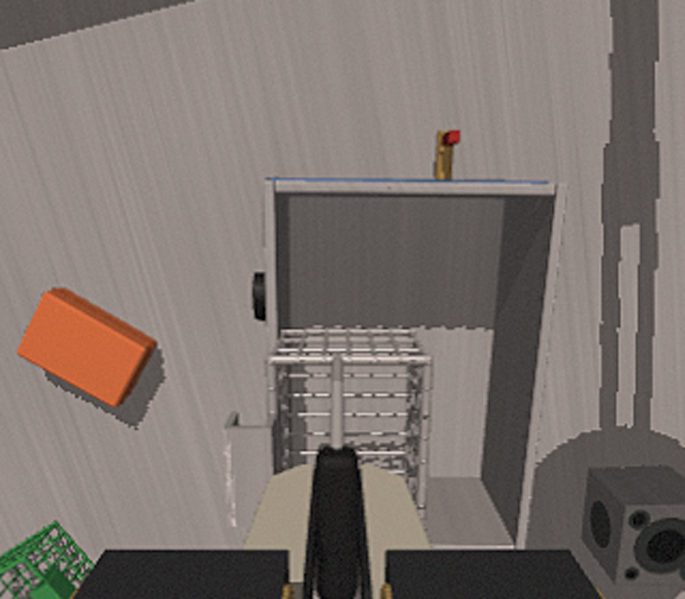

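The picture shows the basket over the tank with its lip (left, about (245,470)) just outside the near wall, which runs from (268,185) down to (272,340). The far-left rim corner is at (268,183) and the right one at (563,184). Next, the fit from these points.

```bash
python3 - <<'E'
from h import *
import pickle
c=pickle.load(open('w10.pkl','rb'))
f=lambda L:ray(c,[(160+(a+.5)/2.14-.5,20+(b+.5)/2.14-.5) for a,b in L],.13)[:,:2]
P=f([(266,183),(563,184),(528,548),(276,195),(552,196)]);print(P.round(4))
tl,tr,br=P[:3];print(np.linalg.norm(tr-tl),np.degrees(np.arctan2(*(tl-tr)[::-1]))%90,np.degrees(np.arctan2(*(tr-br)[::-1]))%90)
# tl is bath (-x,+y) corner, tr (+x,+y)
# wall edges in a 1-px profile, several rows of the original picture
g=cv2.cvtColor(c['image'],cv2.COLOR_BGR2GRAY)
for v in (115,130,145,160,172): print(v,list(g[v,278:296]))
T=np.array([.5177,.3902]);
for yaw in(-12,):
    a=np.radians(yaw);xb=np.array([np.cos(a),np.sin(a)]);yb=np.array([-xb[1],xb[0]])
    C1=tl+65*xb/1000-90*yb/1000;C2=tr-65*xb/1000-90*yb/1000;print('centre',C1,C2,'x_b of tcp',(T-C1)@xb,(T-C2)@xb,(T-(C1+C2)/2)@yb)
E
```

```text
[[0.508  0.4892]
 [0.6306 0.4632]
 [0.5967 0.291 ]
 [0.511  0.4836]
 [0.6256 0.4593]]
0.12534856127925523 78.03992641326852 78.84442510422663
115 [np.uint8(141), np.uint8(141), np.uint8(143), np.uint8(141), np.uint8(127), np.uint8(131), np.uint8(152), np.uint8(150), np.uint8(156), np.uint8(143), np.uint8(77), np.uint8(57), np.uint8(57), np.uint8(56), np.uint8(57), np.uint8(56), np.uint8(64), np.uint8(84)]
130 [np.uint8(142), np.uint8(140), np.uint8(139), np.uint8(137), np.uint8(127), np.uint8(125), np.uint8(146), np.uint8(150), np.uint8(154), np.uint8(151), np.uint8(113), np.uint8(51), np.uint8(62), np.uint8(60), np.uint8(60), np.uint8(61), np.uint8(65), np.uint8(81)]
145 [np.uint8(145), np.uint8(141), np.uint8(143), np.uint8(144), np.uint8(143), np.uint8(135), np.uint8(140), np.uint8(147), np.uint8(150), np.uint8(157), np.uint8(122), np.uint8(45), np.uint8(55), np.uint8(60), np.uint8(58), np.uint8(60), np.uint8(57), np.uint8(73)]
160 [np.uint8(67), np.uint8(20), np.uint8(19), np.uint8(32), np.uint8(28), np.uint8(42), np.uint8(112), np.uint8(157), np.uint8(151), np.uint8(157), np.uint8(142), np.uint8(75), np.uint8(57), np.uint8(59), np.uint8(62), np.uint8(58), np.uint8(58), np.uint8(71)]
172 [np.uint8(145), np.uint8(141), np.uint8(146), np.uint8(142), np.uint8(147), np.uint8(134), np.uint8(137), np.uint8(140), np.uint8(146), np.uint8(153), np.uint8(144), np.uint8(103), np.uint8(49), np.uint8(54), np.uint8(57), np.uint8(58), np.uint8(56), np.uint8(62)]
centre [0.55286439 0.38763909] [0.54833273 0.38869163] x_b of tcp -0.0349284071586724 -0.030276938003532674 -0.00484981643008793
```

```bash
python3 - <<'E'
from h import *
import pickle
c=pickle.load(open('w10.pkl','rb'))
T=np.array([.5177,.3902]);a=np.radians(-12);xb=np.array([np.cos(a),np.sin(a)]);yb=np.array([-xb[1],xb[0]])
i=ray(c,[(288.0-.2,115),(288.1,130),(288.3,145),(288.6,160),(289,172)],.13)[:,:2]  # inner edge: boundary light->dark
o=ray(c,[(283.3,115),(283.2,130),(284,145),(283.8,160)],.13)[:,:2]
print(((i-T)@xb).round(4),((o-T)@xb).round(4),((i-T)@yb).round(4))
E
```

```text
[-0.0269 -0.027  -0.0272 -0.0273 -0.0273] [-0.031  -0.0315 -0.0312 -0.0319] [0.0864 0.0732 0.0595 0.0455 0.0339]
```

Wall mid lies 29.4 mm from the grip and the lip slot needs 29.5 mm, so it's aligned. Lower in stages.

```bash
python3 -m inch '[0,0,-20,0,5,0,0,-40,0,5,0,0,-55,0,5,0,0,-62,0,5,0,0,-62,0,5,0,0,-62,0,5]'
python3 -m inch '[0,0,-4,0,5,0,0,-8,0,5,0,0,-12,0,5,0,0,-16,0,5,0,0,-16,0,5,0,0,-16,0,5,0,0,-16,0,5]'
python3 - <<'E'
from h import *
for k in range(4): s=robot.read_state();c=cam('wrist','w11')
print(s['t'],s['tool_pos'].round(4),s['force'].round(1),s['wrist_torque'].round(2))
E
```

```text
t: 40.67
tool_pos: [0.518, 0.3909, 0.1672]
orientation: [2.44, 1.979, 0.0]
force: [0.9, 1.3, -1.9]
opening: 0.0116
gripper_force: 40.0
t: 41.25
tool_pos: [0.518, 0.3911, 0.1507]
orientation: [-2.44, -1.979, 0.0]
force: [-0.0, -0.1, -1.0]
opening: 0.0113
gripper_force: 40.0
41.4 [0.5181 0.3912 0.151 ] [ 0.2  0.2 -2.2] [-0.06 -0.09 -0.04]
```

```bash
python3 -m inch '[0,0,-1.5,0,5,0,0,-3,0,5,0,0,-4,0,5,0,0,-4,0,5,0,0,-4,0,5,0,0,-4,0,5]'
```

```text
t: 41.95
tool_pos: [0.5181, 0.3911, 0.1469]
orientation: [2.44, 1.979, 0.001]
force: [0.0, -0.4, 0.2]
opening: 0.0116
gripper_force: 40.0
```

```bash
python3 -m inch '[0,0,-0.5,0,5,0,0,-0.5,0,5,0,0,-0.5,0,35,0,0,-0.5,0,35,0,0,-0.5,0,35,0,0,-0.5,0,35]'
python3 -m inch '[0,0,10,0,35,0,0,25,0,35,0,0,50,0,35,0,0,80,0,35,0,0,110,0,35,0,0,110,0,35,0,0,110,0,35,0,0,110,0,35]'
python3 - <<'E'
from h import *
for k in range(5): s=robot.read_state();c=cam('wrist','w12')
print(s['t'],s['tool_pos'].round(4),s['force'].round(1),s['opening'])
b=c['image'].astype(int).sum(2)<110
# expected grip location if hung: centre (0.518,.391,.169 top)
a=np.radians(78);g=np.array([.518,.391,.169]);d=np.array([np.cos(a),np.sin(a),0])
print(proj(c,[g-.023*d,g,g+.023*d]).round(1))
b[270:]=0;n,l,st,ce=cv2.connectedComponentsWithStats(b.astype('uint8'))
for k in range(1,n):
    if st[k,4]>100:
        v,u=np.nonzero(l==k);p=ray(c,np.c_[u,v],.167)[:,:2]*1000;print(st[k],cv2.minAreaRect(p.astype('float32')))
for z in('side','top'): cam(z,z+'12')
E
```

```text
t: 42.45
tool_pos: [0.5178, 0.3911, 0.1459]
orientation: [-2.44, -1.979, 0.001]
force: [0.7, -0.6, 0.6]
opening: 0.0313
gripper_force: 0.0
t: 43.12
tool_pos: [0.518, 0.3912, 0.2564]
orientation: [2.44, 1.979, 0.001]
force: [0.1, -0.0, -1.1]
opening: 0.0327
gripper_force: 0.0
43.3167 [0.5173 0.3907 0.2544] [-0.8  0.7 -0.4] 0.03237669418056465
[[317.9 231.4]
 [318.  209.1]
 [318.1 185.7]]
[314 185  13  46 493] ((519.9786376953125, 390.9884338378906), (45.598304748535156, 11.718893051147461), 78.218505859375)
[342 239   9  31 145] ((533.5154418945312, 336.9562072753906), (6.8453755378723145, 34.953556060791016), 0.7184003591537476)
[284 240   9  30 137] ((479.96636962890625, 347.5390930175781), (33.91572189331055, 6.588703632354736), 65.07850646972656)
[430 247   8  20 110] ((623.3553466796875, 316.1025085449219), (6.800198078155518, 22.494966506958008), 2.485576629638672)
[454 258  18  12 165] ((652.160400390625, 301.72698974609375), (12.804400444030762, 17.946250915527344), 77.96829223632812)
```

```bash
python3 - <<'E'
from h import *
t=cam('top');print('top',[r for r in rings(t,.065,60) if .4<r[0]<.72])
a0=cv2.imread('pics/top0.png').astype(int);d=np.abs(a0-t['image']).sum(2)
for n,(u,v) in dict(dap=(235,138),punch=(390,125),mould=(157,276),green=(222,311)).items(): print(n,d[v-15:v+15,u-20:u+20].mean().round(1))
print(robot.read_state()['t'])
E
```

```text
top [(0.6784, 0.0454, 0.0324), (0.6615, -0.0478, 0.0322), (0.6105, 0.1067, 0.0325), (0.523, 0.0775, 0.0316)]
dap 22.0
punch 24.5
mould 136.3
green 26.8
43.5167
```

```bash
python3 - <<'E'
from h import *
import pickle
c=pickle.load(open('w10.pkl','rb'));t=pickle.load(open('top0.pkl','rb'))
def cen(im,box):
    h=cv2.cvtColor(im,cv2.COLOR_BGR2HSV);m=(h[...,0]<14)&(h[...,1]>150);k=np.zeros_like(m);k[box[1]:box[3],box[0]:box[2]]=1
    v,u=np.nonzero(m&k);return [(u.mean(),v.mean())]
print(ray(c,cen(c['image'],(160,140,245,230)),.026),ray(t,cen(t['image'],(135,250,180,300)),.026))
c=cam('top');print(c['image'][262:290:6,145:172:5].tolist()[2])
E
```

```text
[[0.36107958 0.42399011 0.026     ]] [[0.35711279 0.4157826  0.026     ]]
[[130, 158, 175], [119, 141, 156], [106, 125, 138], [52, 63, 69], [55, 64, 69], [51, 64, 68]]
```

```bash
python3 -c "
from plant import job
print(job.close_job())"
```

```text
the job is handed in; nothing more can be done
None
```

All four bangles are seated on neighbouring spigots with all four clicks made, the basket hangs upright by its lip on the bath's near rim, and the job was handed in at about 44 s; the dapping block and punches looked unmoved at the end, but the arm hid the mould then, and it last looked in place just before the basket was lowered.

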